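# Make up two ignition service kits on the sloping stands

### The job

Make up the two ignition kits, the red one on the red sloping stand and the blue one on the blue: lay the coil box of that colour flat on the deck, then the spark-plug carton of that colour flat on top of it. Each should lie right side up, lengthwise down the slope, square and centred across the stand, and back against its backstop. Leave the spray can, wrench and screwdriver where they are.

Things in the scene. Friction and masses are not known exactly. Their poses are not given: they have to be found in the camera images.
- red_coil_box: red ignition-coil box: closed rigid box 110 x 62 x 38 mm (x, y, z), all red with a 30 mm wide white band round its middle and a dark dot on top, about 0.35 kg (varies). Origin at the centre of its underside; x along its length, z up through its top. It lies flat on the bench at the start.
- red_plug_carton: red spark-plug carton: closed rigid carton 90 x 50 x 30 mm (x, y, z), brown cardboard in the middle with both ends red (28 mm each), about 0.2 kg (varies). Origin at the centre of its underside; x along its length, z up through its top. It lies flat on the bench at the start.
- red_deck: red deck of a fixed stand: plate 125 (x) x 80 mm (y), sloping 15 degrees down towards the robot; at its low end a red backstop, 80 mm wide, stands square to it, 60 mm high, 4 mm thick. Origin: middle of the line where deck top meets backstop face, 24 mm above the bench. x points uphill from the backstop, y across, z square out of the deck. Friction holds boxes: they do not slide by themselves.
- blue_coil_box: blue ignition-coil box: closed rigid box 110 x 62 x 38 mm (x, y, z), all blue with a 30 mm wide white band round its middle and a dark dot on top, about 0.35 kg (varies). Origin at the centre of its underside; x along its length, z up through its top. It lies flat on the bench at the start.
- blue_plug_carton: blue spark-plug carton: closed rigid carton 90 x 50 x 30 mm (x, y, z), brown cardboard in the middle with both ends blue (28 mm each), about 0.2 kg (varies). Origin at the centre of its underside; x along its length, z up through its top. It lies flat on the bench at the start.
- blue_deck: blue deck of a fixed stand: plate 125 (x) x 80 mm (y), sloping 15 degrees down towards the robot; at its low end a blue backstop, 80 mm wide, stands square to it, 60 mm high, 4 mm thick. Origin: middle of the line where deck top meets backstop face, 24 mm above the bench. x points uphill from the backstop, y across, z square out of the deck. Friction holds boxes: they do not slide by themselves.
- spray_can: bystander: upright orange spray can, 54 mm across, 150 mm tall, origin at the centre of its underside
- wrench: bystander: steel wrench 180 mm long lying on the bench, its length along its x, origin under its middle
- screwdriver: bystander: screwdriver 190 mm long lying on the bench beyond the boxes, its length along its x, origin under its middle
Mind the look-alikes: they are no part of the job. What is shaped like the red_coil_box but green or yellow is not meant. Leave any purple look-alike of the blue_plug_carton alone.

How it is judged:
By the outcome, as a careful person would: the job done as asked, in the order asked, and still so for the second after the job is handed in, with the robot touching nothing.
It also fails if it takes over 109 s, if anything falls off the work surface, if the arm or the gripper's body presses on something with over 40 N, if the wrist force passes 120 N, or if a joint passes its speed limit or range.

### The arm

A 7-joint arm with a two-finger parallel gripper is mounted at the origin on the work surface. World frame = base frame: x ahead of the robot, y to its left, z up, the work surface at z = 0. Lengths are in m, angles in degrees, forces in N, time in s.
With the tool pointing down it reaches from about 0.4 to 0.925 m from the base axis. Payload 4.1 kg.
Tool frame: the origin (TCP) lies at the very end of the fingers, on their centre line; the grasp point (between the pads) lies 19 mm behind it; z points along the fingers, y is the line along which they close (so a half turn about z gives the same grasp; the last joint's range is limited). The gripper opens to 85 mm and grips with 20 to 120 N. Pads are 22 mm wide; open, the fingers measure 114 mm over their backs; the gripper's body (76 mm by 85 mm) begins 54 mm behind the grasp point. The pads swing forward as they close: fully open they stand 13 mm farther back than shut.
Start: joints at [-80.844, 22.827, 2.584, 88.041, -1.071, 69.15, -2.905], TCP at [0.166, 0.628, 0.231] pointing down, gripper open.
Joint ranges: [-161.44, 161.44], [-28.35, 127.94], [-78.24, 83.42], [0, 140.83], [-78.03, 258.03], [13.02, 114.36], [-168.23, 168.23]. Speed limits (degrees/s): [147.25, 147.25, 180, 180, 180, 180, 180].

### API

Orientations are given as a 3x3 rotation matrix whose columns are the frame's x, y, z axes.
In Python, from cell import ctrl, optics gives the robot as it stands. Calls block until the motion is done:
- ctrl.movep(position, orientation): joint-space move of the TCP to a pose.
- ctrl.move_l(position, frame=None, speed=0.15, until_force=None): straight line of the TCP; frame=None keeps the orientation; speed is the mean speed in m/s. With until_force (N) it stops when the force on the tool has changed by that much, and returns True; else False.
- ctrl.movej(angles): joint-space move.
- ctrl.gripper_open() and ctrl.close(newtons=None): open the fingers fully, or close them until they stop; newtons is the grip in N (None keeps the last).
- ctrl.hold(seconds).
- ctrl.solve_ik(position, orientation): joint angles nearest the present ones, or None.
- optics.grab_frame(name): name is "side" or "top"; returns a dict with "pixels" (384x512x3 uint8, red, green, blue), "fx", "fy", "cx", "cy" (pixels), "k1" (the pictures are not rectified: a ray, as slopes to the right and down, at radius r is drawn at 1 + k1 r^2 times it, then the intrinsics apply), "rvec" (rotation vector, rad) and "tvec" (3), from world to camera coordinates, as OpenCV has them. Camera axes: x right, y down, z forward; pixel columns grow to the right and rows downward; lengths in m; the calibration is good to about 2 mm. A picture is of the moment at which its call begins. There is no depth.
A pose or a line that the arm cannot do raises ctrl.MotionError and nothing moves.
- ctrl.sign_off(): hands the job in; it is judged then, once.
Readings, each from a call of its own:
- ctrl.get_t(): time.
- ctrl.get_q(): joint angles.
- ctrl.get_joint_vel(): joint speeds.
- ctrl.get_tau(): joint torques, N m.
- ctrl.get_eef_pos(): TCP position.
- ctrl.get_tcp_rot(): TCP orientation.
- ctrl.get_ft_force(): force on the tool from outside, world axes, zero at the start.
- ctrl.get_moment(): the same for the moment, N m.
- ctrl.get_gripper_width(): finger opening in m.
- ctrl.get_grasp_force(): force on a finger pad.
Only numpy, scipy, OpenCV 4.12 (cv2) and the standard library are available. Lean on these libraries where they do the work, as an engineer would, in place of code of your own. Each camera call takes 0.05 s, during which the arm holds its last target. There are 200 camera calls.

## Working session

There is one attempt and no reset: what is moved stays moved. The work goes in short steps, each a Python script; the robot and the scene stay as the last script left them, time stands still between calls to the robot, and variables do not carry over. Pictures are saved under pics/ and viewed, at most 14 in all, crops included, and the job is handed in when it is done.

```bash
ls; mkdir -p pics; python3 - <<'E'
from cell import ctrl, optics
import cv2, numpy as np
for n in ("top","side"):
    f=optics.grab_frame(n); cv2.imwrite(f"pics/{n}0.png",cv2.resize(f["pixels"][:,:,::-1],(800,600),interpolation=cv2.INTER_CUBIC))
    np.savez(f"{n}0.npz",**f)
    R=cv2.Rodrigues(np.array(f["rvec"]))[0]; print(n,f["fx"],f["cx"],f["cy"],f["k1"],(-R.T@np.array(f["tvec"])).round(3),R[2].round(2))
print(ctrl.get_t(), ctrl.get_tcp_rot())
E
```

```text
pics
top 429.11655483622343 252.22325802923788 191.4551115509207 0.0014370083950554745 [ 0.251 -0.021  1.453] [ 0.23  0.02 -0.97]
side 356.4168239598282 254.46532477307758 188.817832531738 0.021249292652873276 [0.374 0.612 0.765] [ 0.2  -0.64 -0.74]
0.1 [[-9.66726963e-01  2.55810180e-01 -3.61749720e-04]
 [ 2.55810426e-01  9.66725562e-01 -1.64742782e-03]
 [-7.17161059e-05 -1.68515224e-03 -9.99998578e-01]]
```

View pics/top0.png

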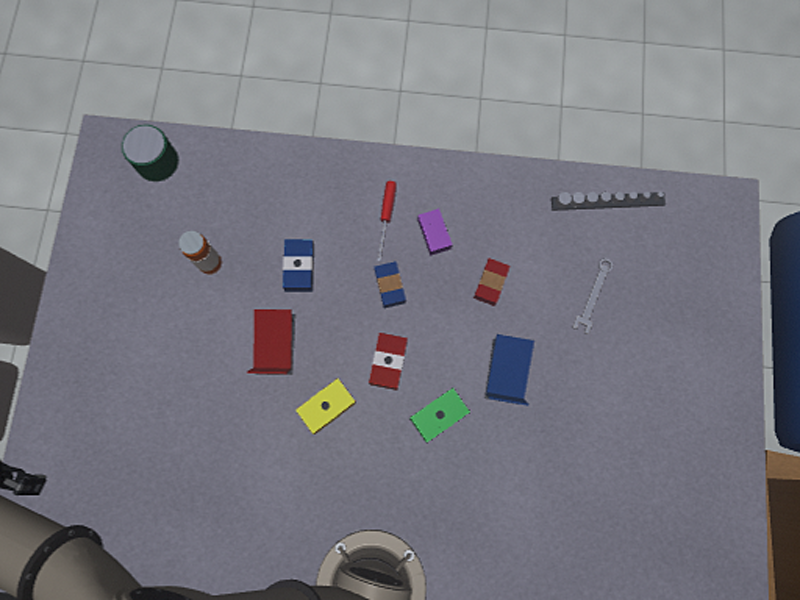

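View pics/side0.png

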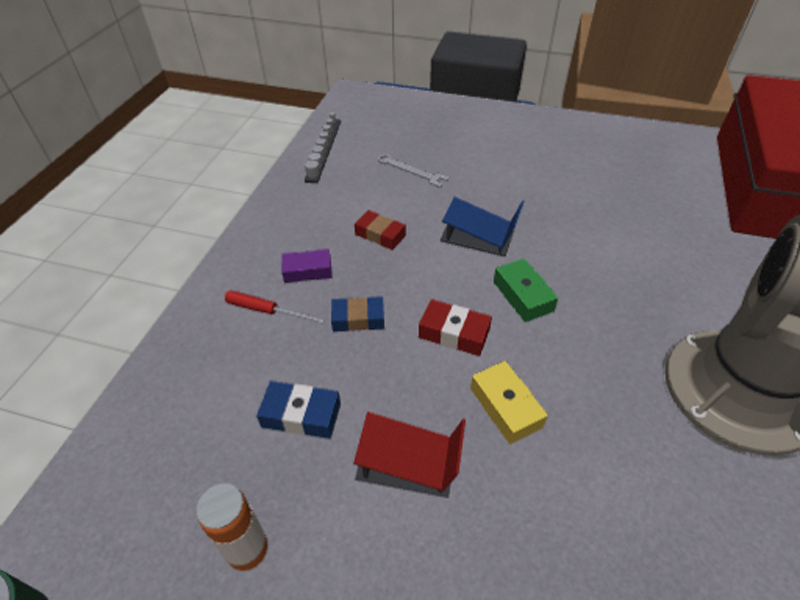

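The top view (800×600) shows the red coil box at (388,361) and the blue one at (298,264). The red carton is at (492,281) and the blue carton at (390,284), both with brown middles. The red deck is at (272,341) and the blue deck at (510,369). The look-alikes are yellow (325,405), green (440,415) and plain purple (435,231), and none of them is wanted. The screwdriver handle at (388,200) is red too. The side view shows the same layout.

```bash
cat > h.py <<'E'
import cv2, numpy as np
S=4
def load(n):
    f=dict(np.load(n)); return f
def rays(f,uv):
    K=np.array([[f["fx"],0,f["cx"]],[0,f["fy"],f["cy"]],[0,0,1]],float)
    p=cv2.undistortPoints(np.asarray(uv,float).reshape(-1,1,2),K,np.array([float(f["k1"]),0,0,0])).reshape(-1,2)
    R=cv2.Rodrigues(np.asarray(f["rvec"],float))[0]; c=-R.T@np.asarray(f["tvec"],float).ravel()
    return c,np.c_[p,np.ones(len(p))]@R
def onz(f,uv,z):
    c,d=rays(f,uv); z=np.broadcast_to(z,len(d)); return c+d*((z-c[2])/d[:,2])[:,None]
def up(f): return cv2.resize(f["pixels"],None,fx=S,fy=S,interpolation=cv2.INTER_CUBIC)
def px(uv): return (np.asarray(uv,float)+.5)/S-.5   # upsampled -> original pixel
def hsv(f): return cv2.cvtColor(up(f),cv2.COLOR_RGB2HSV)
def cmask(h,col):
    H,s,v=h[...,0],h[...,1],h[...,2]
    m=((H<6)|(H>174)) if col=="red" else (H>105)&(H<125)
    return (m&(s>140)&(v>40)).astype(np.uint8)
E
python3 - <<'E'
from h import *
for n in("top","side"):
    f=load(n+"0.npz"); h=hsv(f)
    for col in("red","blue"):
        k,l,st,ce=cv2.connectedComponentsWithStats(cmask(h,col))
        for i in range(1,k):
            if st[i,4]>600:
                v=h[...,2][l==i]; hist=np.histogram(v,bins=range(40,256,12))
                print(n,col,st[i],px(ce[i]).round(1),onz(f,px(ce[i:i+1]),.035).round(3)[0],hist[0])
E
```

```text
top red [ 976  464   37  103 2364] [248.1 128. ] [0.819 0.051 0.035] [  0   7  12  11  26 105 232 281 341 465 820  55   9   0   0   0   0]
top red [1241  662   63   46 1654] [317.7 170.9] [ 0.688 -0.204  0.035] [   0    0    0    0   15   55 1573   11    0    0    0    0    0    0
    0    0    0]
top red [1214  728   67   48 1823] [311.6 187.3] [ 0.627 -0.188  0.035] [   8    7    8   28   48   74 1520  130    0    0    0    0    0    0
    0    0    0]
top red [  634   792   113   165 14798] [173.9 217.6] [0.475 0.264 0.035] [    0     0    44   254   304   463 13521   212     0     0     0     0
     0     0     0     0     0]
top red [ 964  853   77   57 3144] [250.1 219.9] [0.494 0.009 0.035] [   0    0    0    0    0   84 2967   89    4    0    0    0    0    0
    0    0    0]
top red [ 945  934   81   62 3434] [245.9 240.7] [0.423 0.016 0.035] [   0    0   33   51   41  117 2633  486   61   12    0    0    0    0
    0    0    0]
top blue [ 728  614   72   41 2835] [190.5 158.2] [0.688 0.237 0.035] [   0    1    2   10  188 2380  188   64    2    0    0    0    0    0
    0  
[... 2289 characters left out ...]
 0     0     0     0     0     0
     0     0     0     0     0]
side blue [ 941  762   41   81 2894] [240.  200.1] [0.592 0.034 0.035] [ 229  610   63   61   61 1870    0    0    0    0    0    0    0    0
    0    0    0]
side blue [ 849  767   41   80 2911] [216.7 201.3] [0.651 0.054 0.035] [ 235  610   61   48   72 1885    0    0    0    0    0    0    0    0
    0    0    0]
side blue [ 660  978   89  124 6773] [175.  259.1] [0.684 0.247 0.035] [ 103 1187   99   92  131 5154    7    0    0    0    0    0    0    0
    0    0    0]
side blue [ 775  996   91  124 8057] [204.7 263.9] [0.612 0.24  0.035] [ 367 1472  175  193  248 5480  122    0    0    0    0    0    0    0
    0    0    0]
```

```bash
cat >> h.py <<'E'
def pieces(h,f,col,amin=600):
    k,l,st,ce=cv2.connectedComponentsWithStats((cmask(h,col)&(h[...,2]>(98 if col=="red" else 90))).astype(np.uint8))
    return [np.argwhere(l==i)[:,::-1] for i in range(1,k) if st[i,4]>amin]
def boxrect(f,h,col,near,z,r=.045,w=.03):
    """metric rectangle of the coloured end pieces of a box whose top lies at z, near a point"""
    P=[]
    for p in pieces(h,f,col):
        q=onz(f,px(p),z)[:,:2]
        if np.hypot(*(q.mean(0)-near))<r+.01 and len(p)<7500: P.append(q)
    if not P: return None
    (c,(a,b),t)=cv2.minAreaRect((np.vstack(P)*1000).astype(np.float32))
    if a<b: a,b,t=b,a,t+90
    return len(P),np.array(c).round(1),round(a,1),round(b,1),round((t+90)%180-90,1)
def deckquad(f,h,col,near):
    for p in pieces(h,f,col,5000):
        q=onz(f,px(p),.035)[:,:2].mean(0)
        if np.hypot(*(q-near))<.06:
            m=np.zeros(h.shape[:2],np.uint8); m[p[:,1],p[:,0]]=1
            hull=cv2.convexHull(p.astype(np.int32).reshape(-1,1,2))
            e=2
            while len(hull4:=cv2.approxPolyDP(hull,e,True))>4: e+=1
            c=hull4.reshape(-1,2); x=onz(f,px(c),.04)[:,0]; hi=x>=np.sort(x)[2]
            return onz(f,px(c),np.where(hi,.0564,.024)), px(c)
NEAR={("red","coil"):(.458,.012,.038),("blue","coil"):(.652,.234,.038),("red","plug"):(.657,-.19,.03),("blue","plug"):(.628,.03,.03)}
DECK={"red":(.47,.263),"blue":(.47,-.247)}
E
python3 - <<'E'
from h import *
for n in("top","side"):
    f=load(n+"0.npz"); h=hsv(f)
    for k,v in NEAR.items(): print(n,k,boxrect(f,h,k[0],np.array(v[:2]),v[2]))
    for c,v in DECK.items():
        q,u=deckquad(f,h,c,np.array(v)); q=q[np.argsort(q[:,0])]; lo=q[:2][np.argsort(q[:2,1])]; hi=q[2:][np.argsort(q[2:,1])]
        print(n,c,"lo",lo.round(4).tolist(),"hi",hi.round(4).tolist(),"px",u.round(0).tolist())
        m=(hi.mean(0)-lo.mean(0)); print("  mid lo",lo.mean(0).round(4),"len",np.hypot(*m[:2]).round(4),"yaw",np.degrees(np.arctan2(m[1],m[0])).round(1),
         "edge yaws",[np.degrees(np.arctan2(*(b-a)[1::-1])).round(1) for a,b in ((lo[0],hi[0]),(lo[1],hi[1]))],"width",np.linalg.norm(lo[1]-lo[0]).round(4),np.linalg.norm(hi[1]-hi[0]).round(4), [np.degrees(np.arctan2(*(b-a)[1::-1])).round(1)-90 for a,b in ((lo[0],lo[1]),(hi[0],hi[1]))])
E
```

```text
top ('red', 'coil') (2, array([457.9,  12.5]), 109.6, 60.7, -5.5)
top ('blue', 'coil') (2, array([651.1, 232.7]), 108.6, 61.6, 5.6)
top ('red', 'plug') (2, array([ 659.2, -196.9]), 90.4, 49.3, -15.7)
top ('blue', 'plug') (2, array([629.2,  27.1]), 89.5, 48.1, 19.8)
top red lo [[0.4228, 0.2201, 0.024], [0.4157, 0.2966, 0.024]] hi [[0.541, 0.2302, 0.0564], [0.5329, 0.3073, 0.0564]] px [[186.0, 198.0], [185.0, 235.0], [162.0, 235.0], [162.0, 198.0]]
  mid lo [0.4192 0.2584 0.024 ] len 0.1182 yaw 5.0 edge yaws [np.float64(4.9), np.float64(5.2)] width 0.0769 0.0775 [np.float64(5.299999999999997), np.float64(6.0)]
top blue lo [[0.4098, -0.2793, 0.024], [0.4152, -0.2043, 0.024]] hi [[0.528, -0.2877, 0.0564], [0.5336, -0.2121, 0.0564]] px [[341.0, 218.0], [334.0, 254.0], [312.0, 250.0], [318.0, 214.0]]
  mid lo [ 0.4125 -0.2418  0.024 ] len 0.1186 yaw -3.9 edge yaws [np.float64(-4.1), np.float64(-3.8)] width 0.0752 0.0758 [np.float64(-4.099999999999994), np.float64(-4.200000000000003)]
side ('red', 'coil') (2, array([456.6,  15.5]), 109.2, 61.4, -5.5)
side ('blue', 'coil') (2, array([649.1, 
[... 175 characters left out ...]
[[0.4204, 0.221, 0.024], [0.4145, 0.2982, 0.024]] hi [[0.5393, 0.2315, 0.0564], [0.5332, 0.3087, 0.0564]] px [[287.0, 280.0], [282.0, 312.0], [226.0, 296.0], [235.0, 264.0]]
  mid lo [0.4174 0.2596 0.024 ] len 0.1193 yaw 5.0 edge yaws [np.float64(5.0), np.float64(5.1)] width 0.0775 0.0775 [np.float64(4.400000000000006), np.float64(4.5)]
side blue lo [[0.4081, -0.2766, 0.024], [0.4151, -0.203, 0.024]] hi [[0.5227, -0.2837, 0.0564], [0.5317, -0.211, 0.0564]] px [[326.0, 142.0], [320.0, 157.0], [283.0, 140.0], [291.0, 126.0]]
  mid lo [ 0.4116 -0.2398  0.024 ] len 0.1158 yaw -3.7 edge yaws [np.float64(-3.5), np.float64(-3.9)] width 0.074 0.0733 [np.float64(-5.400000000000006), np.float64(-7.0)]
```

```bash
cat > m.py <<'E'
import numpy as np
from scipy.spatial.transform import Rotation as Rn
from cell import ctrl, optics
POSE={("red","coil"):(.4573,.0140,-5.5),("blue","coil"):(.6501,.2342,5.7),("red","plug"):(.6579,-.1958,-15.7),("blue","plug"):(.6284,.0277,19.6)}
STAND={"red":(.4183,.2590,5.0),"blue":(.4120,-.2408,-3.9)}
DIM={"coil":(.110,.062,.038,.004),"plug":(.090,.050,.030,.003)}   # L,W,H, tip above underside
FLIP=np.diag([-1.,1,-1])                                        # box frame -> tool frame
def tool(B,s): return B@FLIP@np.diag([s,s,1.])
def boxR(yaw): return Rn.from_euler("z",yaw,degrees=True).as_matrix()
def deckT(col):
    x,y,w=STAND[col]; return np.array([x,y,.024]),Rn.from_euler("ZY",[w,-15],degrees=True).as_matrix()
def best(p,B):
    q0=np.array(ctrl.get_q()); c=[]
    for s in(1,-1):
        q=ctrl.solve_ik(list(p),tool(B,s).tolist())
        if q is not None: c.append((np.abs(np.array(q)-q0).max(),s,tool(B,s)))
    return min(c,key=lambda t:t[0])[2]
def P(col,k,x,z):
    o,R=deckT(col); base=0 if k=="coil" else DIM["coil"][2]
    return (o+R@np.array([x,0,base+z+DIM[k][3]])).tolist()
def pick(col,k,N=50):
    x,y,w=POSE[col,k]; R=best([x,y,.16],boxR(w)); ctrl.gripper_open()
    ctrl.movep([x,y,.16],R); ctrl.move_l([x,y,DIM[k][3]],speed=.12)
    ctrl.close(N); ctrl.move_l([x,y,.17],speed=.2)
    print("picked",col,k,"w",round(ctrl.get_gripper_width(),4),"F",np.round(ctrl.get_ft_force(),1),"t",ctrl.get_t())
def place(col,k):
    xc=DIM[k][0]/2; o,D=deckT(col)
    R=best(P(col,k,xc+.012,.08),D); ctrl.movep(P(col,k,xc+.012,.08),R)
    ctrl.move_l(P(col,k,xc+.012,.004),speed=.1)
    hit=ctrl.move_l(P(col,k,xc-.010,.004),speed=.02,until_force=5)
    d=D.T@(np.array(ctrl.get_eef_pos())-o); print("backstop",hit,"deck coords mm",(d*1000).round(1),"expected x",xc*1000)
    dn=ctrl.move_l((np.array(ctrl.get_eef_pos())-D[:,2]*.009).tolist(),speed=.02,until_force=5)
    d=D.T@(np.array(ctrl.get_eef_pos())-o); print("down",dn,(d*1000).round(1),"F",np.round(ctrl.get_ft_force(),1),"w",round(ctrl.get_gripper_width(),4),"t",ctrl.get_t())
    return hit and dn
def release():
    ctrl.gripper_open(); ctrl.move_l((np.array(ctrl.get_eef_pos())-np.array(ctrl.get_tcp_rot())[:,2]*.1).tolist(),speed=.2)
    print("t",ctrl.get_t())
E
python3 - <<'E'
import cv2
from m import *
for (c,k),(x,y,w) in POSE.items():
    for z in(.16,.17,.003):
        print(c,k,[None if ctrl.solve_ik([x,y,z],tool(boxR(w),s).tolist()) is None else np.round(ctrl.solve_ik([x,y,z],tool(boxR(w),s).tolist()),0)[[4,5,6]] for s in(1,-1)])
    o,D=deckT(c)
    for z in(.08,0): print("  deck",[None if (q:=ctrl.solve_ik(P(c,k,DIM[k][0]/2,z),tool(D,s).tolist())) is None else np.round(q)[[4,5,6]] for s in(1,-1)])
f=dict(np.load("top0.npz")); cv2.imwrite("pics/crop.png",cv2.resize(f["pixels"][105:290,150:350,::-1],(640,592),interpolation=cv2.INTER_CUBIC))
E
```

```text
red coil [array([-8., 54., 85.]), array([-10.,  55., -92.])]
red coil [array([-7., 56., 85.]), array([ -9.,  56., -93.])]
red coil [array([-25.,  35., 101.]), array([-45.,  42., -60.])]
  deck [array([10., 35., 48.]), array([   3.,   34., -125.])]
  deck [array([ 9., 24., 48.]), array([ -14.,   24., -110.])]
blue coil [array([-10.,  64.,  80.]), array([-24.,  66., -89.])]
blue coil [array([-10.,  65.,  80.]), array([-24.,  67., -90.])]
blue coil [array([-12.,  48.,  81.]), array([-32.,  52., -84.])]
  deck [array([ -8.,  33., 120.]), array([-37.,  38., -33.])]
  deck [array([ -8.,  23., 119.]), array([-64.,  40., -10.])]
red plug [array([-30.,  67., 110.]), array([-40.,  72., -63.])]
red plug [array([-30.,  68., 110.]), array([-39.,  72., -63.])]
red plug [array([-30.,  51., 110.]), array([-56.,  63., -52.])]
  deck [array([11., 40., 46.]), array([   8.,   39., -131.])]
  deck [array([10., 28., 47.]), array([  -4.,   28., -120.])]
blue plug [array([-16.,  61., 116.]), array([-25.,  63., -56.])]
blue plug [array([-15.,  62., 116.]), array([-24.,  64., -57.])]
blue plug [array([-18.,  44., 118.]), array([-37.,  49., -47.])]
  deck [array([ -9.,  38., 121.]), array([ 34.,  47., -98.])]
  deck [array([ -9.,  27., 121.]), array([-52.,  38., -19.])]
```

View pics/crop.png

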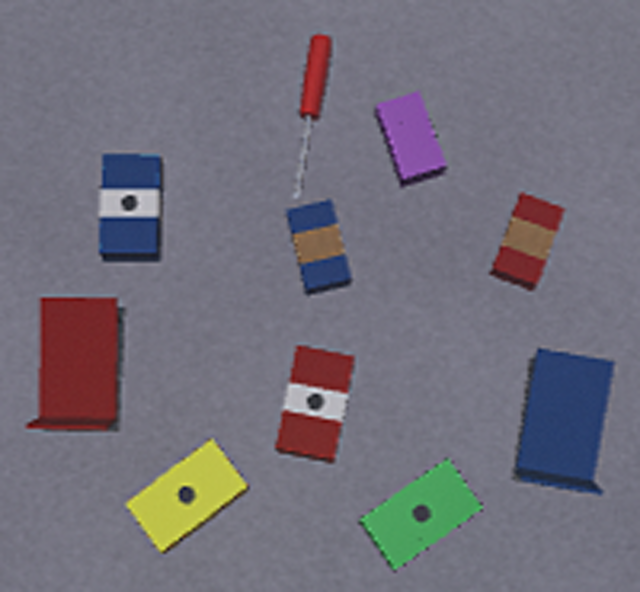

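The crop confirms the targets:
- **Red coil box:** crop (315,402), white band and dot.
- **Blue coil box:** (129,203), white band and dot.
- **Blue carton:** (319,245), brown middle with blue ends.
- **Red carton:** (528,240), brown middle with red ends.

Yellow (186,495), green (421,513) and purple (410,138) are the look-alikes, so they stay where they are. I'm starting with the red coil box.

```bash
python3 - <<'E'
from m import *
import cv2
pick("red","coil")
if abs(ctrl.get_gripper_width()-.062)<.003:
    print(place("red","coil"))
f=optics.grab_frame("side"); np.savez("s1.npz",**f); cv2.imwrite("pics/s1.png",cv2.resize(f["pixels"][150:342,180:436,::-1],(768,576),interpolation=cv2.INTER_CUBIC))
E
```

```text
picked red coil w 0.0614 F [-0.5 -0.2 -5.4] t 5.5167
backstop True deck coords mm [54.3 -0.   8. ] expected x 55.0
down True [54.2 -0.2  5.2] F [-2.2 -1.3  6.2] w 0.0615 t 8.4167
True
```

```bash
python3 - <<'E'
from m import *
import cv2
release()
ctrl.movep([.6579,-.1958,.2],best([.6579,-.1958,.2],boxR(-15.7)))
for n in("side","top"):
    f=optics.grab_frame(n); np.savez(n+"1.npz",**f)
    a=f["pixels"][240:345,190:330] if n=="side" else f["pixels"][180:250,140:233]
    cv2.imwrite(f"pics/{n}1.png",cv2.resize(a[:,:,::-1],(600,450),interpolation=cv2.INTER_CUBIC))
a=[cv2.imread(f"pics/{n}1.png") for n in("side","top")]
cv2.imwrite("pics/c1.png",cv2.resize(np.hstack(a),(800,300)))
E
```

```text
t 9.4833
```

View pics/c1.png

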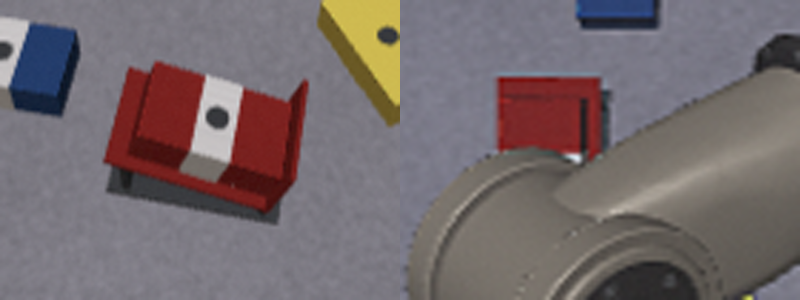

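The side crop shows the red coil box flat on its deck against the backstop, and roughly centred. The arm hides it in the top crop. I'll measure the dot in the deck frame before adding the carton.

```bash
cat >> h.py <<'E'
from scipy.spatial.transform import Rotation as Rn
SIDE={"red":(.4174,.2596,5.0),"blue":(.4116,-.2398,-3.9)}   # deck as each camera itself saw it
TOP={"red":(.4192,.2584,5.0),"blue":(.4125,-.2418,-3.9)}
def ondeck(f,uv,st,z):
    x,y,w=st; D=Rn.from_euler("ZY",[w,-15],degrees=True).as_matrix(); o=np.array([x,y,.024])
    c,d=rays(f,uv); t=(z-D[:,2]@(c-o))/(d@D[:,2]); return ((c+d*t[:,None]-o)@D)*1000
def facerect(f,col,st,z,win,extra):
    """rectangle (deck mm) of the top face made of end pieces within deck window"""
    h=hsv(f); P=[]
    for p in pieces(h,f,col,300):
        q=ondeck(f,px(p),st,z); 
        if win[0]<q[:,0].mean()<win[1] and abs(q[:,1].mean())<20: P.append(q[:,:2]); print("  piece",q.mean(0).round(1),np.ptp(q,0).round(1))
    dk=None
    c,(a,b),t=cv2.minAreaRect(np.vstack(P).astype(np.float32)); 
    if a<b: a,b,t=b,a,t+90
    return np.round(c,1),round(a,1),round(b,1),round((t+90)%180-90,1)
def dot(f,st,z):
    h=hsv(f); g=((h[...,2]<75)&(h[...,1]<110)).astype(np.uint8)
    k,l,s,ce=cv2.connectedComponentsWithStats(g)
    for i in range(1,k):
        q=ondeck(f,px(ce[i:i+1]),st,z)[0]
        if 60<s[i,4]<2000 and 30<q[0]<80 and abs(q[1])<20: print("  dot",q.round(1),s[i,4])
E
python3 - <<'E'
from h import *
f=load("side1.npz"); dot(f,SIDE["red"],.038); print(facerect(f,"red",SIDE["red"],.038,(0,110),0))
E
```

```text
dot [54.4 -0.6 38. ] 573
  piece [90.1  1.3 38. ] [39.8 61.4  0. ]
  piece [19.4  1.4 38. ] [39.1 62.6  0. ]
(array([55. ,  0.1]), 110.2, 62.6, 0.0)
```

The coil box is within 1 mm of where it should be, centred and with no yaw. Next is the red carton.

```bash
python3 - <<'E'
from m import *
pick("red","plug")
if abs(ctrl.get_gripper_width()-.05)<.003 and place("red","plug"):
    release()
    x,y,w=POSE["blue","coil"]; ctrl.movep([x,y,.2],best([x,y,.2],boxR(w)))
    for n in("side","top"): np.savez(n+"2.npz",**optics.grab_frame(n))
E
python3 - <<'E'
from h import *
for n,S in(("side",SIDE),("top",TOP)):
    f=load(n+"2.npz")
    try: print(n,facerect(f,"red",S["red"],.068,(0,95),0))
    except Exception as e: print(n,e)
a=[cv2.resize(load("side2.npz")["pixels"][240:345,190:330],(400,300)),cv2.resize(load("top2.npz")["pixels"][180:250,140:233],(400,300))]
cv2.imwrite("pics/c2.png",np.hstack(a)[:,:,::-1])
E
```

```text
picked red plug w 0.0493 F [-0.7 -0.4 -1.6] t 14.8
backstop True deck coords mm [44.2 -0.  45.2] expected x 45.0
down True [44.3 -0.  42. ] F [-3.5 -1.9 10. ] w 0.0492 t 18.5833
t 19.6917
  piece [76.1  1.1 68. ] [29.1 50.5  0. ]
  piece [12.   1.9 68. ] [29.2 79.1  0. ]
side (array([44.4,  5.8]), 92.4, 79.1, 0.3)
  piece [ 90.5 -13.8  68. ] [119.5  75.4   0. ]
  piece [10.8 -0.5 68. ] [29.9 77.3  0. ]
top (array([61.9, -7.5]), 131.1, 86.5, -0.9)
```

View pics/c2.png

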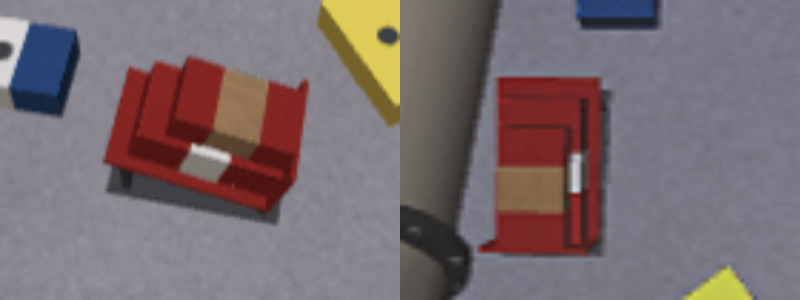

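The red carton lies flat on the coil box, square and against the backstop: its uphill end spans about 61–91 mm and its centre is about 1 mm off across the deck. Next is the blue coil box.

```bash
python3 - <<'E'
from m import *
pick("blue","coil")
if abs(ctrl.get_gripper_width()-.062)<.003 and place("blue","coil"):
    release()
    x,y,w=POSE["blue","plug"]; ctrl.movep([x,y,.2],best([x,y,.2],boxR(w)))
    for n in("side","top"): np.savez(n+"3.npz",**optics.grab_frame(n))
E
python3 - <<'E'
from h import *
for n,S in(("side",SIDE),("top",TOP)):
    f=load(n+"3.npz"); print(n); dot(f,S["blue"],.038)
    try: print(facerect(f,"blue",S["blue"],.038,(0,110),0))
    except Exception as e: print(n,e)
a=[cv2.resize(load("side3.npz")["pixels"][115:175,270:350],(400,300)),cv2.resize(load("top3.npz")["pixels"][200:275,290:390],(400,300))]
cv2.imwrite("pics/c3.png",np.hstack(a)[:,:,::-1])
E
```

```text
picked blue coil w 0.0617 F [ 0.   0.9 -4.6] t 24.25
backstop True deck coords mm [54.2 -0.   8. ] expected x 55.0
down True [54.2  0.3  5.4] F [-1.8  1.6  4.8] w 0.0613 t 28.025
t 29.0417
side
  dot [53.5 -0.4 38. ] 134
  piece [17.5  2.1 38. ] [38.  59.4  0. ]
(array([17.4,  1.6]), 59.4, 38.0, 90.0)
top
  dot [54.1  0.4 38. ] 239
  piece [91.6  7.4 38. ] [120.9  76.3   0. ]
  piece [19.1 -0.4 38. ] [39.1 64.2  0. ]
(array([62.5,  5.6]), 126.6, 76.0, -0.4)
```

View pics/c3.png

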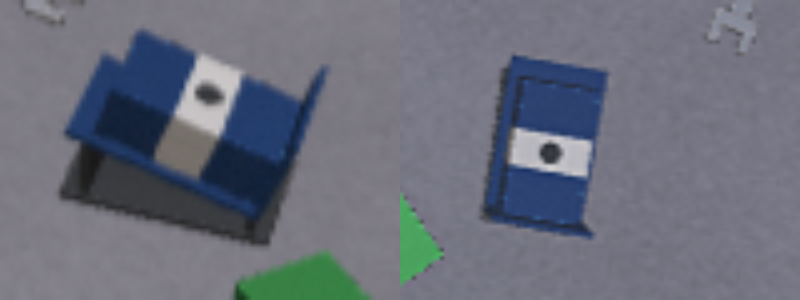

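The blue coil box is flat, square and against the backstop; both cameras put its dot within 0.5 mm of the centreline. The blue carton is last.

```bash
python3 - <<'E'
from m import *
pick("blue","plug")
if abs(ctrl.get_gripper_width()-.05)<.003 and place("blue","plug"):
    release()
    p=[.45,.02,.3]; ctrl.movep(p,best(p,boxR(0)))
    for n in("side","top"): np.savez(n+"4.npz",**optics.grab_frame(n))
E
python3 - <<'E'
from h import *
for n,S in(("side",SIDE),("top",TOP)):
    f=load(n+"4.npz"); print(n)
    try: print(facerect(f,"blue",S["blue"],.068,(0,95),0))
    except Exception as e: print(n,e)
a=[cv2.resize(load("side4.npz")["pixels"][105:180,260:360],(400,300)),cv2.resize(load("top4.npz")["pixels"][200:275,290:390],(400,300))]
b=[cv2.resize(load(n+"4.npz")["pixels"],(400,300),interpolation=cv2.INTER_AREA) for n in("side","top")]
cv2.imwrite("pics/c4.png",np.vstack([np.hstack(a),np.hstack(b)])[:,:,::-1])
E
```

```text
picked blue plug w 0.0488 F [-1.2 -0.2 -1.8] t 33.7917
backstop True deck coords mm [44.3 -0.1 45.1] expected x 45.0
down True [44.3  0.2 42.2] F [-1.3  0.9  7.7] w 0.0494 t 36.9667
t 38.175
side
  piece [71.9 -1.  68. ] [24.1 47.9  0. ]
  piece [ 9.9  1.3 68. ] [28.5 72.6  0. ]
(array([40.2, 11.3]), 89.2, 72.6, 1.0)
top
  piece [91.2 10.2 68. ] [118.2  74.8   0. ]
  piece [11.1 -0.4 68. ] [30.3 77.4  0. ]
(array([62.1,  5.1]), 130.6, 84.4, 0.2)
```

View pics/c4.png

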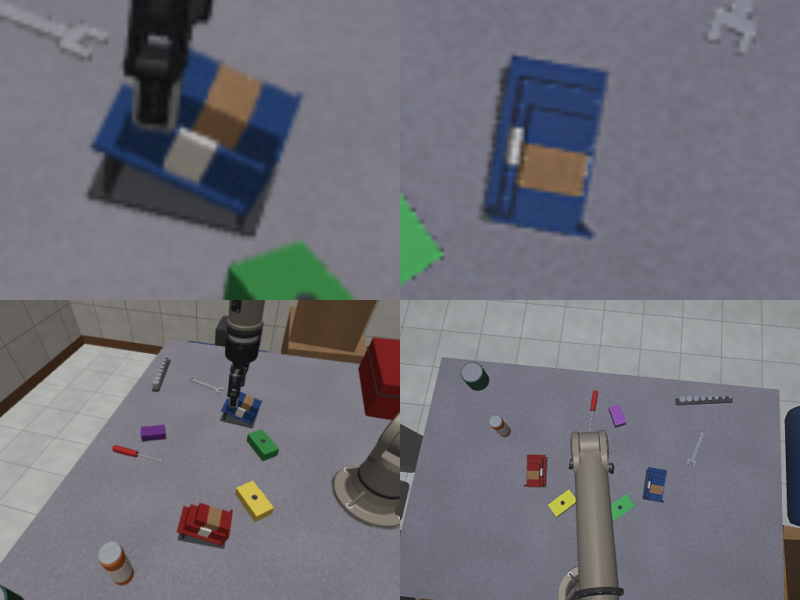

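Both kits are stacked, flat and against their backstops. The wrench, screwdriver, can and look-alikes haven't moved, and the gripper is clear, so I'm handing the job in.

```bash
python3 -c "
from cell import ctrl
print(ctrl.sign_off(), ctrl.get_t())"
```

```text
the job is handed in; nothing more can be done
the job is handed in; nothing more can be done
```

Both ignition kits are made up on their own stands, flat, square and against the backstops, with nothing else moved; I handed the job in at about 40 s on the robot's clock, but sign-off did not report a verdict.

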